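Clamp a circuit board in the bench holder under the microscope

TASK

Clamp the green circuit board in its holder: slacken the red-handled clamp crank, push the blue sliding jaw up until the board is held square between the two jaws with no play, and tighten the crank again until it is firmly tight. Be gentle with the board and the crank, neither lift nor handle the board, and leave everything else on the bench where it is.

Things in the scene. Friction and masses are not known exactly. Their poses are not given: they have to be found in the camera images.
- holder: Board holder fixed to the bench: base plate 320 x 120 x 12 mm, origin at the centre of its underside; +x is the way the sliding jaw closes, towards the fixed jaw (grey wall, blue top, 130 mm wide, top 47 mm above the bench, face at local x = +130 mm). Two white ledges before it (local x = 45 to 130 mm, tops at height 22 mm) carry the board.
- fixed_face (a point): Middle of the upper edge of the fixed jaw's face.
- jaw_face (a point): Middle of the upper edge of the sliding jaw's face (blue lip 130 mm wide, top 47 mm above the bench); its frame is parallel to the holder's.
- jaw_back (a point): Middle of the upper edge of the sliding jaw's back face, 75 mm behind jaw_face. The back face is upright, 100 mm wide and spans heights 13 to 39 mm; the base plate (top at 12 mm) continues behind it. Push here, towards holder +x, to close the jaw.
- jaw (a joint): Position of the sliding jaw along holder +x in m. 0 is fully open (face at local x = -30 mm), travel 0.10. With the 90 mm board tight between the jaws it reads 0.070. Unclamped it needs about 5 N to slide and stays where it is left; clamped it cannot be moved by fair means.
- clamp (a joint): Crank angle in rad; grows clockwise seen from above, which tightens. Stops at -0.4 (slackest) and 3.0. At v its arm points 140 degrees - v anticlockwise from holder +x. Friction 0.32 N m (5 N at the handle, 3 more if brisk); stays where left. It grips at an angle varying with the jaw's place: unknown, 0.4 to 2.2 (jaw free below 0.3); there resistance rises by 4 N per 0.1 rad: 10 N is tight.
- clamp_axis (a point): Point on the crank's upright turning axis, at the height of the handle's top (92 mm above the bench); it rides on the sliding jaw, 40 mm behind jaw_face.
- clamp_knob (a point): Centre of the top of the crank's red upright handle: a post 20 mm in diameter, 70 mm from the axis, standing free from 61 to 92 mm above the bench (crank arm below it, 50 to 59 mm high). It can be pushed from the side with closed fingertips or pinched from above.
- shoe: Brass clamp shoe inside the sliding jaw, out of sight; pressed down on the holder by the crank (6 mm per rad). Pressing with 20 N or more is locked.
- board: Green circuit board 90 mm (its x) x 140 mm (its y) x 5 mm, origin at the centre of its underside, about 160 g, lying loose on the ledges, its 90 mm width along the holder's x, askew by up to 4 degrees and up to 20 mm short of the fixed jaw. Black and blue components on it rise up to 26 mm above its underside.
- flux_bottle: Amber bottle, 40 mm in diameter, 85 mm tall, standing beside the holder. Leave alone.
- driver: Yellow screwdriver, 170 mm, lying beside the holder. Leave alone.
- spool: Steel spool, 60 mm in diameter, 42 mm tall, standing beyond the fixed jaw. Leave alone.
- tray: Blue divided parts tray 110 x 160 x 30 mm. Leave alone.
- ring_light: Red ring light, 84 mm in diameter, 16 mm thick, lying flat. Leave alone.
Not all that is in view belongs to the job. Of the things shaped like the board, the green one is meant.

How it is judged:
At the end, for the whole second after the job is handed in: The board lies flat on the ledges, square to the holder within 0.04 rad and within 30 mm of its middle line, between both jaws with less than 1.5 mm of play (jaw joint above 0.0685), and the clamp shoe presses with more than 20 N; all at rest (value of joint jaw above 0.0685 m and contact force between shoe and anything else above 20 N and x of board in the frame of holder between 0.082 and 0.088 m and y of board in the frame of holder between -0.03 and 0.03 m and z of board in the frame of holder below 0.026 m and angle between board's own z axis and vertical below 0.05 rad and angle between the x axis of board and the x axis of holder, either way round below 0.04 rad and linear speed of board below 0.01 m/s); the robot touches nothing.
It fails at once if the board is squeezed by the sliding jaw with more than 45 N (contact force between jaw and board above 45 N).
It fails at once if the crank is forced with more than 30 N (contact force between clamp and the fingers above 30 N or contact force between clamp and the arm above 30 N).
It fails at once if the robot handles the board (touches it with more than 5 N) (contact force between board and the fingers above 5 N or contact force between board and the arm above 5 N).
It fails at once if the board is lifted off the ledges (z of board in the frame of holder above 0.035 m).
It fails at once if something else on the bench is shifted by more than 30 mm (distance of any of flux_bottle, driver, spool, tray, ring_light from where it was at the start of the episode above 0.03 m).
It also fails if it takes over 67 s, if anything falls off the work surface, if the arm or the gripper's body presses on something with over 40 N, if the wrist force passes 120 N, or if a joint passes its speed limit or range.

ROBOT

A 6-joint arm with a two-finger parallel gripper is mounted at the origin on the work surface. World frame = base frame: x ahead of the robot, y to its left, z up, the work surface at z = 0. Lengths are in m, angles in rad, forces in N, time in s.
With the tool pointing down it reaches from about 0.375 to 0.975 m from the base axis. Payload 3.8 kg.
Tool frame: the origin (TCP) lies midway between the tips of the shut fingers; the grasp point (between the pads) lies 19 mm behind it; x points along the fingers, y is the direction in which the jaws open and shut, and the axes are right-handed (so a half turn about x gives the same grasp; the last joint's range is limited). The gripper opens to 88 mm and grips with 3 to 60 N. Pads are 18 mm wide; open, the fingers measure 123 mm over their backs; the gripper's body (75 mm by 187 mm) begins 45 mm behind the grasp point.
Start: joints at [-1.304, 0.264, 1.604, -0, 1.274, -0.037], TCP at [0.202, -0.644, 0.239] pointing down, gripper open.
Joint ranges: [-2.63, 2.63], [-0.94, 2.18], [0.31, 2.57], [-1.31, 4.45], [0, 2.66], [-2.55, 2.55]. Speed limits (rad/s): [2.57, 2.57, 3.14, 3.14, 3.14, 3.14].

INTERFACE

Orientations are given as a rotation vector (axis times angle).
In Python, from cell import manip, inverse_kinematics, cams, order gives the robot as it stands. Calls block until the motion is done:
- manip.move_pose(position, orientation): joint-space move of the TCP to a pose.
- manip.move_linear(position, rate=0.15, rot=None): straight line of the TCP; rot=None keeps the orientation; rate is the mean speed in m/s.
- manip.set_joints(angles): joint-space move.
- manip.set_gripper(opening, force=None): finger opening in m; force is the grip in N (None keeps the last); returns when the fingers have stopped.
- manip.dwell(seconds).
- inverse_kinematics(position, orientation): joint angles nearest the present ones, or None.
- manip.state(): the state.
- cams.capture(name): name is "scene" or "top" or "wrist"; returns a dict with "image" (400x640x3 uint8, blue, green, red), "z_map" (400x640 float32, m along the optical axis (not along the pixel's ray), 0 where there is no reading), "intrinsics" (3x3 intrinsics, pixels), "position" and "orientation" of the camera in the world; the wrist camera has in their place "T_tool_cam" (4x4, takes a point from camera to tool coordinates, whose origin is the TCP and whose axes are the tool frame's). Camera axes: x right, y down, z forward; pixel columns grow to the right and rows downward; lengths in m; the calibration is good to about 2 mm. The wrist camera is an equidistant fisheye: a pixel r from the principal point sees the ray r / f radians off the axis. A picture is of the moment at which its call begins: read the wrist's pose just before it.
A pose or a line that the arm cannot do raises manip.IKError and nothing moves.
- order.close_job(): hands the job in, once; it reports no verdict.
The state is a dict: "clock": time; "joint_pos": joint angles; "joint_velocities": joint speeds; "tau": joint torques, N m; "tool_pos": TCP position; "tcp_rot": TCP orientation; "contact_force": force on the tool from outside, world axes, zero at the start; "moment": the same for the moment, N m; "gripper_width": finger opening in m.
Only numpy, scipy, OpenCV 4.12 (cv2) and the standard library are available. Lean on these libraries where they do the work, as an engineer would, in place of code of your own. Each camera call takes 0.05 s, during which the arm holds its last target. There are 200 camera calls.

## Working session

There is one attempt and no reset: what is moved stays moved. The work goes in short steps, each a Python script; the robot and the scene stay as the last script left them, time stands still between calls to the robot, and variables do not carry over. Pictures are saved under pics/ and viewed, about 8 in all and at most 12, crops included, and the job is handed in when it is done.

```bash
ls; mkdir -p pics
python3 - <<'E'
from cell import manip,cams
import cv2,numpy as np
for n in("scene","top"):
    c=cams.capture(n);cv2.imwrite(f"pics/{n}0.png",c["image"]);np.savez(f"pics/{n}0.npz",**c)
    print(n,c["intrinsics"],c["position"],c["orientation"])
s=manip.state();print(s)
E
```

```text
pics
scene [[461.53451026   0.         318.58182216]
 [  0.         461.53451026 208.15547192]
 [  0.           0.           1.        ]] [1.07219298 0.7983285  0.90302586] [-0.77526888 -2.53157528  1.20137429]
top [[430.50865158   0.         321.67316601]
 [  0.         430.50865158 197.65476358]
 [  0.           0.           1.        ]] [0.31369277 0.01547971 1.3611953 ] [-2.11784371  2.1455014  -0.22629053]
{'clock': 0.1, 'joint_pos': array([-1.30387650e+00,  2.64717510e-01,  1.60518834e+00, -8.38583831e-06,
        1.27370973e+00, -3.69085881e-02]), 'joint_velocities': array([-8.35917601e-04, -4.26758232e-04, -3.94248916e-03, -8.65651932e-06,
        9.12756458e-04, -6.14421092e-04]), 'tau': array([-6.90110437e-05, -5.03621864e+01, -3.58073652e+01,  7.30819185e-02,
        2.33565905e-02, -6.27332452e-05]), 'tool_pos': array([ 0.20176913, -0.6434856 ,  0.23751227]), 'tcp_rot': array([ 2.05839229,  0.31725943, -2.05889232]), 'contact_force': array([ 0.23221661,  0.67641394, -0.95046777]), 'moment': array([ 0.00039684,  0.04070105, -0.01286451]), 'gripper_width': 0.08821706496237809}
```

View pics/top0.png

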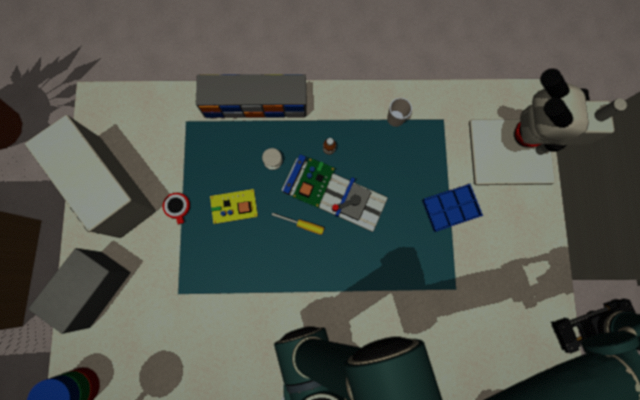

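View pics/scene0.png

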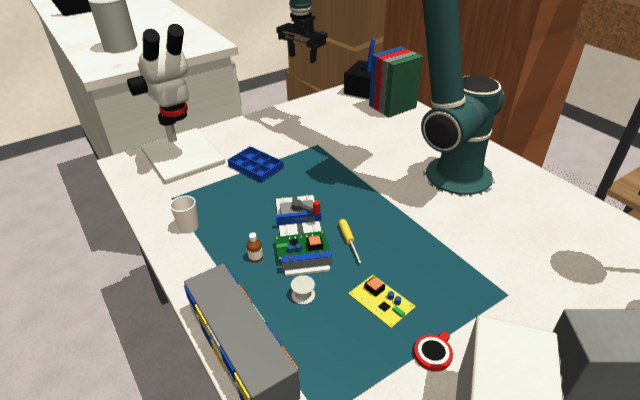

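The top view shows the holder at about (335,192): fixed jaw at (294,173), sliding lip at (337,192), red knob at (338,209). Holder +x points image left and slightly up. The yellow board is the decoy, and the driver lies at (300,223).

```bash
cat > h.py <<'E'
import numpy as np,cv2
from scipy.spatial.transform import Rotation as R
from cell import manip,inverse_kinematics,cams,order
def cast(c,px,z):
    px=np.atleast_2d(px).astype(float);K=c["intrinsics"]
    d=np.c_[(px[:,0]-K[0,2])/K[0,0],(px[:,1]-K[1,2])/K[1,1]]
    if "Tw" in c:
        r=np.hypot(d[:,0],d[:,1]);v=np.c_[d*(np.sin(r)/np.maximum(r,1e-9))[:,None],np.cos(r)]
        Rm,p=c["Tw"][:3,:3],c["Tw"][:3,3]
    else:
        v=np.c_[d,np.ones(len(d))];Rm=R.from_rotvec(np.ravel(c["orientation"])).as_matrix();p=np.ravel(c["position"])
    w=v@Rm.T
    return p+w*((z-p[2])/w[:,2])[:,None]
def project(c,P):
    q=(np.atleast_2d(P)-c["Tw"][:3,3])@c["Tw"][:3,:3];r=np.hypot(q[:,0],q[:,1]);t=np.arctan2(r,q[:,2])
    return q[:,:2]/r[:,None]*t[:,None]*c["intrinsics"][0,0]+c["intrinsics"][:2,2]
def wrist(name):
    s=manip.state();c=cams.capture("wrist");T=np.eye(4);T[:3,:3]=R.from_rotvec(s["tcp_rot"]).as_matrix();T[:3,3]=s["tool_pos"]
    c["Tw"]=T@c["T_tool_cam"];cv2.imwrite(f"pics/{name}.png",c["image"]);np.savez(f"pics/{name}.npz",**c);return c
def blobs(img,lo,hi,amin=8):
    m=cv2.inRange(cv2.cvtColor(img,cv2.COLOR_BGR2HSV),lo,hi)
    return [k for k in cv2.findContours(m,cv2.RETR_EXTERNAL,cv2.CHAIN_APPROX_NONE)[0] if cv2.contourArea(k)>=amin]
def down(yaw): # tool x down, tool y (opening) at yaw from world x
    y=np.array([np.cos(yaw),np.sin(yaw),0]);x=np.array([0,0,-1.]);return R.from_matrix(np.c_[x,y,np.cross(x,y)]).as_rotvec()
E
python3 - <<'E'
from h import *
c=dict(np.load("pics/top0.npz"))
for nm,lo,hi,z in(("blue",(105,120,60),(128,255,255),.047),("red",(0,150,60),(6,255,255),.092)):
    for k in blobs(c["image"],lo,hi):
        (u,v),wh,a=cv2.minAreaRect(k);P=cast(c,cv2.boxPoints(((u,v),wh,a)),z)
        print(nm,round(u),round(v),np.round(wh,1),cast(c,(u,v),z)[0].round(3),P[:,:2].round(3).tolist())
for n in((294,173),(337,192),(360,202)):print(n,cast(c,n,.047))
s=manip.state();w=cams.capture("wrist");print(w["T_tool_cam"].round(3),w["intrinsics"])
print(R.from_rotvec(s["tcp_rot"]).as_matrix().round(2))
E
```

```text
blue 48 389 [20. 42.] [0.023 0.767 0.047] [[0.051, 0.829], [0.049, 0.711], [-0.005, 0.706], [-0.002, 0.823]]
blue 338 212 [2.8 7.1] [ 0.52  -0.065  0.047] [[0.516, -0.054], [0.531, -0.07], [0.525, -0.076], [0.509, -0.06]]
blue 452 207 [35.4 49.6] [ 0.533 -0.423  0.047] [[0.56, -0.332], [0.613, -0.483], [0.506, -0.512], [0.455, -0.363]]
blue 347 190 [ 4.  28.2] [ 0.589 -0.095  0.047] [[0.551, -0.07], [0.632, -0.109], [0.627, -0.12], [0.545, -0.081]]
blue 294 173 [ 6.4 41.1] [0.644 0.07  0.047] [[0.589, 0.106], [0.709, 0.052], [0.7, 0.034], [0.58, 0.088]]
blue 294 106 [ 1. 17.] [0.871 0.071 0.047] [[0.872, 0.099], [0.872, 0.044], [0.869, 0.044], [0.869, 0.099]]
blue 229 106 [ 1. 18.] [0.872 0.279 0.047] [[0.874, 0.308], [0.873, 0.25], [0.87, 0.25], [0.87, 0.308]]
red 336 208 [5. 5.] [ 0.527 -0.055  0.092] [[0.534, -0.048], [0.534, -0.063], [0.519, -0.063], [0.519, -0.048]]
red 177 206 [27.1 26.4] [0.537 0.416 0.092] [[0.529, 0.471], [0.594, 0.428], [0.544, 0.361], [0.481, 0.404]]
red 533 145 [ 2. 10.] [ 0.717 -0.674  0.092] [[0.72, -0.658], [0.72, -0.69], [0.713, -0.689], [0.713, -0.658]]
red 519 132 [17.3  4.2] [ 0.76  -0.633  0.092] [[0.786, -0.624], [0.789, -0.637], [0.733, -0.641], [0.731, -0.628]]
(294, 173) [[0.64555194 0.07025473 0.047     ]]
(337, 192) [[ 0.58322497 -0.06354574  0.047     ]]
(360, 202) [[ 0.55072768 -0.13442946  0.047     ]]
[[ 0.    -0.299  0.954 -0.145]
 [ 1.    -0.    -0.     0.   ]
 [ 0.     0.954  0.299 -0.078]
 [ 0.     0.     0.     1.   ]] [[309.70691629   0.         318.97790609]
 [  0.         309.70691629 203.97840528]
 [  0.           0.           1.        ]]
[[-0.    0.3  -0.95]
 [ 0.   -0.95 -0.3 ]
 [-1.   -0.   -0.  ]]
```

Run:
```python
from h import *
manip.move_pose([.64,-.045,.27],down(-np.pi/2))
manip.set_gripper(0)
c=wrist("w1");s=manip.state();print(s["clock"],s["tool_pos"],s["joint_pos"].round(2),s["contact_force"].round(2))
cv2.imwrite("pics/w1v.png",cv2.resize(c["image"],(800,500),interpolation=cv2.INTER_CUBIC))
```

```text
4.125 [ 0.63999873 -0.04500358  0.27001109] [-0.11  0.18  1.64 -0.    1.31  1.46] [-0.23  0.41  0.1 ]
```

View pics/w1v.png

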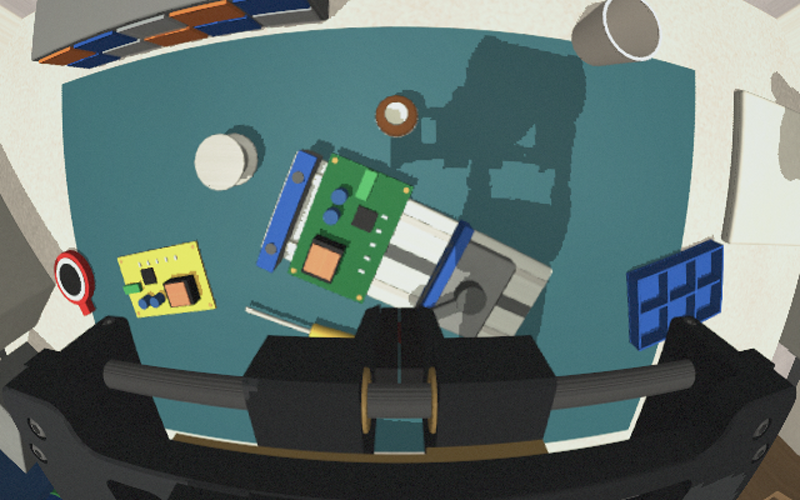

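The fixed jaw, green board (skewed, with a gap to the fixed jaw) and sliding jaw are all visible, but the fingers hide the knob. I'll step back towards the base for one more look.

Run:
```python
from h import *
manip.move_linear([.52,-.06,.27],rate=.2)
c=wrist("w2");s=manip.state();print(s["clock"],s["tool_pos"])
cv2.imwrite("pics/w2v.png",cv2.resize(c["image"][60:330,180:520],None,fx=2.2,fy=2.2,interpolation=cv2.INTER_CUBIC))
for nm,lo,hi,z in(("blue",(105,150,60),(128,255,255),.047),("red",(0,150,60),(6,255,255),.092),("green",(45,100,50),(80,255,255),.027)):
    for k in blobs(c["image"],lo,hi,60):
        (u,v),wh,a=cv2.minAreaRect(k);B=cv2.boxPoints(((u,v),wh,a));P=cast(c,B,z)
        print(nm,round(u),round(v),np.round(wh,1),cast(c,(u,v),z)[0].round(3),P[:,:2].round(4).tolist())
```

```text
4.9333 [ 0.52107223 -0.05999945  0.27031261]
blue 22 381 [44. 36.] [-0.145  0.947  0.047] [[-0.4835, 1.4507], [-0.1026, 1.0628], [0.0346, 0.6812], [-0.1975, 0.8568]]
blue 547 169 [73.9 90. ] [ 0.537 -0.397  0.047] [[0.5653, -0.2926], [0.6158, -0.4653], [0.5021, -0.5462], [0.4642, -0.3432]]
blue 347 121 [10.8 81.4] [ 0.586 -0.093  0.047] [[0.5446, -0.0667], [0.6328, -0.1083], [0.6275, -0.1199], [0.5389, -0.0783]]
blue 212 76 [ 16.  104.8] [0.645 0.068 0.047] [[0.5922, 0.1079], [0.7095, 0.0518], [0.6992, 0.0331], [0.5828, 0.0879]]
red 314 172 [16.6 20.2] [ 0.533 -0.055  0.092] [[0.5255, -0.0431], [0.546, -0.0508], [0.5398, -0.0673], [0.5191, -0.0597]]
red 44 165 [54. 29.] [0.557 0.339 0.092] [[0.5999, 0.3688], [0.5919, 0.2957], [0.5156, 0.3135], [0.5172, 0.3919]]
green 88 162 [ 7.  15.2] [0.546 0.3   0.027] [[0.5484, 0.3193], [0.5537, 0.2846], [0.5431, 0.2816], [0.5374, 0.3162]]
green 265 93 [ 71.1 110.7] [0.621 0.006 0.027] [[0.5762, 0.0789], [0.7066, 0.0215], [0.6678, -0.0606], [0.5385, -0.0072]]
```

View pics/w2v.png

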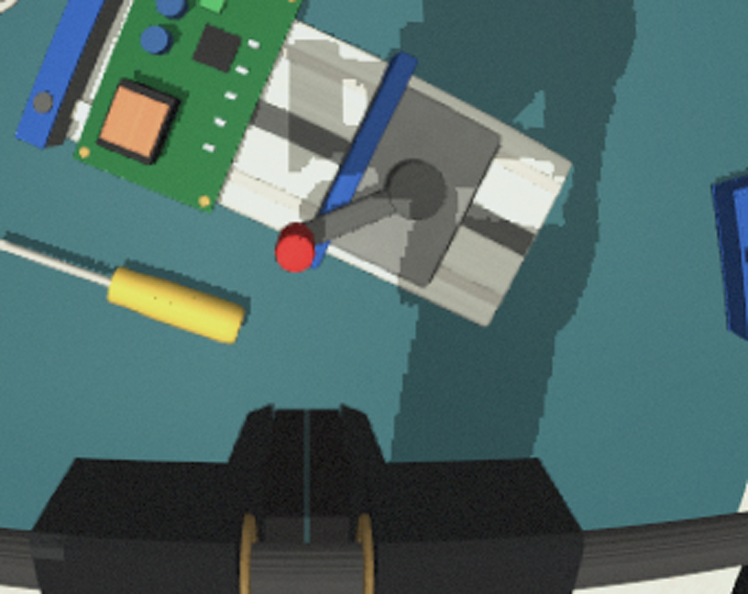

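Run:
```python
from h import *
c=dict(np.load("pics/w2.npz"))
k=[k for k in blobs(c["image"],(0,130,130),(8,255,255),60) if abs(k[:,0,0].mean()-314)<20]
for q in k:
    print("knob",cv2.minEnclosingCircle(q),cast(c,cv2.minEnclosingCircle(q)[0],.092))
print("knob eye",cast(c,(180+294/2.2,60+253/2.2),.092))
print("hub",cast(c,(180+417/2.2,60+188/2.2),.061))
P=cast(c,[(180+x/2.2,60+y/2.2) for x,y in((500,145),(432,285))],.039);print("back corners",P,np.linalg.norm(P[0]-P[1]),P.mean(0))
B=cast(c,[(180+x/2.2,60+y/2.2) for x,y in((572,160),(488,326))],.012);print("base rear",B,np.linalg.norm(B[0]-B[1]),B.mean(0))
for a,b in((P[0],P[1]),(B[0],B[1])):
    d=b-a;print("yaw",np.degrees(np.arctan2(d[1],d[0]))-90)
c=dict(np.load("pics/w1.npz"))
for z,lo in((.047,(105,150,60)),):
    for q in blobs(c["image"],lo,(128,255,255),60):
        r=cv2.minAreaRect(q);print("w1 blue",np.round(r[0]),cast(c,cv2.boxPoints(r),z)[:,:2].round(4).tolist())
```

```text
knob ((313.55523681640625, 174.46131896972656), 8.6792631149292) [[ 0.53036606 -0.05463973  0.092     ]]
knob eye [[ 0.52977879 -0.05472348  0.092     ]]
hub [[ 0.55848909 -0.11877503  0.061     ]]
back corners [[ 0.58188829 -0.16950723  0.039     ]
 [ 0.50006809 -0.13323992  0.039     ]] 0.08949783445870971 [ 0.54097819 -0.15137358  0.039     ]
base rear [[ 0.57396018 -0.22508035  0.012     ]
 [ 0.46625682 -0.17663196  0.012     ]] 0.11809851343865616 [ 0.5201085  -0.20085615  0.012     ]
yaw 66.09439073470975
yaw 65.78027262394826
w1 blue [541. 236.] [[0.5722, -0.2797], [0.6272, -0.4543], [0.5184, -0.565], [0.4707, -0.3491]]
w1 blue [359. 212.] [[0.5483, -0.0686], [0.6391, -0.1056], [0.6324, -0.1208], [0.5402, -0.0846]]
w1 blue [228. 169.] [[0.5915, 0.1077], [0.7081, 0.0508], [0.7005, 0.0329], [0.5838, 0.0877]]
w1 blue [81. 39.] [[0.876, 0.3757], [0.8725, 0.2551], [0.8359, 0.2389], [0.8346, 0.3542]]
w1 blue [181.  20.] [[0.8524, 0.1649], [0.851, 0.0938], [0.8349, 0.0907], [0.8353, 0.1611]]
w1 blue [216.   6.] [[0.8705, 0.1214], [0.8584, 0.0408], [0.8434, 0.0404], [0.8547, 0.1205]]
```

Measured geometry is consistent:
- The knob is 70.2 mm from the hub.
- Holder yaw is about 65.5°.
- Crank is at v ≈ 1.6 and the jaw at about 0.004.

Now I'll slacken it with closed fingertips.

```bash
cat >> h.py <<'E'
YAW=np.radians(65.5);XH=np.array([np.cos(YAW),np.sin(YAW),0]);YH=np.array([-XH[1],XH[0],0])
AX0=np.array([.5585,-.1188,0])
def crank(ax,v,off,z=.067): # tool pose with fingers 'off' mm tangentially (ccw +) from the knob at crank angle v
    th=YAW+np.radians(140)-v;u=np.array([np.cos(th),np.sin(th),0]);t=np.array([-u[1],u[0],0])
    return ax+.07*u+off*t+[0,0,z],down((th+np.pi+np.pi)%(2*np.pi)-np.pi),t
def F(f0):return manip.state()["contact_force"]-f0
E
python3 - <<'E'
from h import *
p,r,t=crank(AX0,1.6,-.028)
manip.move_pose(p+[0,0,.06],r);manip.move_linear(p,.15)
f0=manip.state()["contact_force"];print(manip.state()["clock"],f0,manip.state()["joint_pos"].round(2))
v=1.6
while v>.12:
    v-=.1;p,r,t=crank(AX0,v,-.020)
    manip.move_linear(p,.045,r);f=F(f0);print(round(v,2),f.round(1),"tang",round(f@t,1))
    if np.linalg.norm(f)>20:break
print(manip.state()["clock"])
E
```

```text
6.125 [ 0.39343348  0.66496097 -0.0886503 ] [-0.12  0.21  2.01 -0.    0.92  1.03]
1.5 [0.6 0.4 1.1] tang -0.7
1.4 [3.5 1.7 3.9] tang -3.8
1.3 [4.2 1.3 2.7] tang -4.0
1.2 [4.2 1.3 3.3] tang -3.8
1.1 [3.2 1.9 3.9] tang -3.5
1.0 [1.5 3.  3.2] tang -3.3
0.9 [0.3 2.9 3.4] tang -2.7
0.8 [0.7 4.  2.7] tang -4.0
0.7 [-1.6  3.1  3. ] tang -2.6
0.6 [-2.3  3.6  1.9] tang -3.2
0.5 [-1.7  4.1  2.1] tang -4.0
0.4 [-2.7  4.2  2.3] tang -4.3
0.3 [-2.8  3.4  2. ] tang -3.8
0.2 [-3.3  2.9  3.4] tang -3.6
0.1 [-3.5  3.1  2.5] tang -4.2
10.925
```

Run:
```python
from h import *
p,r,t=crank(AX0,.1,-.034);manip.move_linear(p,.15);manip.move_linear(p+[0,0,.06],.2)
rot=down(np.radians(65.5-180))
b=AX0-.035*XH-.012*YH          # back face point (jaw as found)
q=b-(.0175+.014)*XH
manip.move_pose(q+[0,0,.16],rot);manip.move_linear(q+[0,0,.031],.2)
manip.dwell(.2);f0=manip.state()["contact_force"];print(manip.state()["clock"],manip.state()["joint_pos"].round(2))
s=0;log=[]
while s<.088:
    d=.004 if s<.06 else .001;s+=d
    manip.move_linear(q+s*XH+[0,0,.031],.03);f=F(f0);fx=-f@XH
    log.append((round(s*1e3),round(fx,1)))
    if fx>(14 if s>.06 else 18):break
x=manip.state();print(log,f.round(1),x["clock"],x["tool_pos"],s)
O=AX0+.0-.0*XH
print("TCP along holder x from fixed face", (x["tool_pos"]-np.array([.6404,.063,0]))@XH)
```

```text
14.5583 [-0.37  0.28  2.   -0.    0.86  1.63]
[(4, np.float64(0.3)), (8, np.float64(0.8)), (12, np.float64(-0.3)), (16, np.float64(1.8)), (20, np.float64(4.4)), (24, np.float64(4.2)), (28, np.float64(4.4)), (32, np.float64(3.5)), (36, np.float64(3.2)), (40, np.float64(3.4)), (44, np.float64(3.3)), (48, np.float64(3.8)), (52, np.float64(3.7)), (56, np.float64(3.6)), (60, np.float64(4.3)), (61, np.float64(4.4)), (62, np.float64(4.8)), (63, np.float64(4.9)), (64, np.float64(3.8)), (65, np.float64(5.6)), (66, np.float64(5.0)), (67, np.float64(5.2)), (68, np.float64(4.5)), (69, np.float64(4.6)), (70, np.float64(5.0)), (71, np.float64(4.6)), (72, np.float64(4.4)), (73, np.float64(5.2)), (74, np.float64(5.3)), (75, np.float64(5.6)), (76, np.float64(5.5)), (77, np.float64(6.1)), (78, np.float64(5.5)), (79, np.float64(6.3)), (80, np.float64(5.6)), (81, np.float64(6.9)), (82, np.float64(6.2)), (83, np.float64(6.2)), (84, np.float64(6.2)), (85, np.float64(6.8)), (86, np.float64(5.2)), (87, np.float64(9.8)), (88, np.float64(12.9))] [ -1.9 -13.4  -0.7] 25.8083 [ 0.57773745 -0.10651115  0.03112058] 0.08800000000000005
TCP along holder x from fixed face -0.1802343135477141
```

Run:
```python
from h import *
p=manip.state()["tool_pos"];f0=manip.state()["contact_force"]
manip.move_linear(p+.0008*XH,.03);print(F(f0).round(1), manip.state()["contact_force"].round(1))
manip.move_linear(p-.02*XH,.15);manip.move_linear(p-.02*XH+[0,0,.13],.25)
manip.move_pose([.53,-.02,.27],down(-np.pi/2))
c=wrist("w3");print(manip.state()["clock"])
cv2.imwrite("pics/w3v.png",cv2.resize(c["image"][40:280,160:500],None,fx=2.3,fy=2.3,interpolation=cv2.INTER_CUBIC))
for nm,lo,hi,z in(("blue",(105,150,60),(128,255,255),.047),("red",(0,130,130),(8,255,255),.092),("green",(45,100,50),(80,255,255),.027)):
    for k in blobs(c["image"],lo,hi,60):
        (u,v),wh,a=cv2.minAreaRect(k)
        if 150<u<450:P=cast(c,cv2.boxPoints(((u,v),wh,a)),z);print(nm,round(u),round(v),cast(c,(u,v),z)[0].round(4),P[:,:2].round(4).tolist())
```

```text
[0.3 5.3 0.1] [-1.4 -7.6 -0.2]
27.7333
blue 324 115 [ 0.6008 -0.0261  0.047 ] [[0.5456, 0.007], [0.6612, -0.048], [0.6563, -0.0583], [0.5403, -0.0035]]
blue 243 79 [0.6454 0.0686 0.047 ] [[0.5924, 0.1074], [0.7094, 0.0516], [0.6994, 0.0331], [0.5829, 0.0879]]
red 372 191 [ 0.5206 -0.078   0.092 ] [[0.5283, -0.0689], [0.5284, -0.0864], [0.5127, -0.0873], [0.5127, -0.0695]]
green 288 94 [0.6262 0.017  0.027 ] [[0.5841, 0.0906], [0.7122, 0.0276], [0.6708, -0.0526], [0.5424, 0.0074]]
```

View pics/w3v.png

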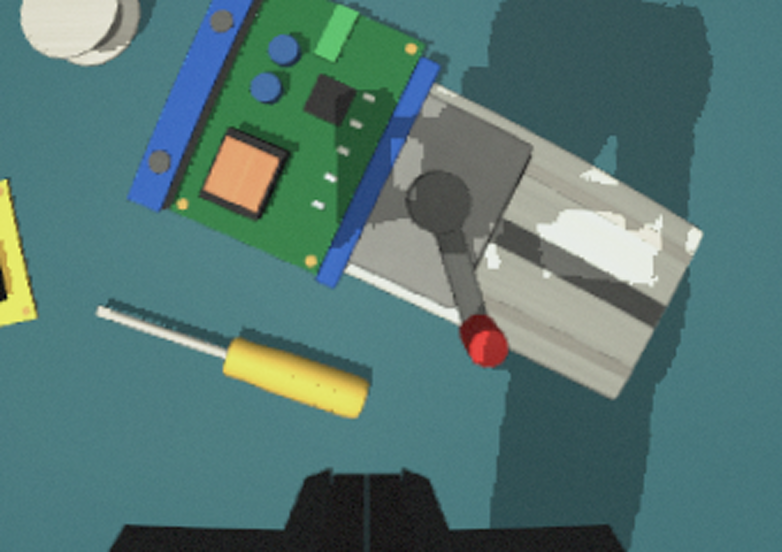

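The picture shows the board against both jaws: lip-to-lip gap 89.4 mm and skew under 1°. The crank is at v ≈ 0.13, knob at (488,348) in the crop. Now I'll tighten.

Run:
```python
from h import *
c=dict(np.load("pics/w3.npz"));print("hub",cast(c,(160+438/2.3,40+202/2.3),.061)[0])
ax=np.array([.5866,-.0575,0])
p,r,t=crank(ax,.12,.030)
manip.move_pose(p+[0,0,.07],r);manip.move_linear(p,.15)
manip.dwell(.1);f0=manip.state()["contact_force"];print(manip.state()["clock"])
v=.12;g=0;log=[]
while v<2.75:
    v+=.1 if g<5.8 else .035;p,r,t=crank(ax,v,.020)
    manip.move_linear(p,.045,r);f=F(f0);g=f@t;log.append((round(v,2),round(float(g),1),round(float(np.linalg.norm(f)),1)))
    if g>16.5 or np.linalg.norm(f)>21:break
print(log,f.round(1),manip.state()["clock"])
```

```text
hub [ 0.58617761 -0.05619688  0.061     ]
30.2417
[(0.22, 4.4, 5.6), (0.32, 6.1, 7.3), (0.35, 5.0, 6.1), (0.45, 5.7, 6.5), (0.55, 5.3, 6.4), (0.65, 4.7, 5.4), (0.75, 4.8, 5.8), (0.85, 5.3, 6.5), (0.95, 4.7, 5.8), (1.05, 5.4, 6.3), (1.16, 4.8, 5.8), (1.26, 5.0, 5.5), (1.36, 5.1, 6.2), (1.46, 4.8, 5.8), (1.56, 4.3, 4.7), (1.66, 5.2, 5.5), (1.76, 4.1, 4.3), (1.86, 5.3, 5.4), (1.96, 7.5, 7.7), (1.99, 9.1, 10.1), (2.03, 8.5, 9.3), (2.06, 10.3, 11.3), (2.1, 10.6, 11.8), (2.13, 12.3, 14.2), (2.17, 13.5, 15.5), (2.2, 14.1, 16.4), (2.24, 14.9, 17.2), (2.27, 16.4, 19.5), (2.31, 16.5, 19.9), (2.34, 17.5, 21.2)] [-17.6   2.5  11.6] 39.0167
```

Run:
```python
from h import *
p,r,t=crank(np.array([.5866,-.0575,0]),2.34,.045);manip.move_linear(p,.12);manip.move_linear(p+[0,0,.1],.25)
manip.move_pose([.53,-.02,.27],down(-np.pi/2))
c=wrist("w4");print(manip.state()["clock"],manip.state()["contact_force"].round(1))
cv2.imwrite("pics/w4v.png",cv2.resize(c["image"][40:280,160:500],None,fx=2.3,fy=2.3,interpolation=cv2.INTER_CUBIC))
for nm,lo,hi,z in(("blue",(105,150,60),(128,255,255),.047),("red",(0,130,130),(8,255,255),.092),("green",(45,100,50),(80,255,255),.027)):
    for k in blobs(c["image"],lo,hi,60):
        (u,v),wh,a=cv2.minAreaRect(k)
        if 150<u<450:P=cast(c,cv2.boxPoints(((u,v),wh,a)),z);print(nm,round(u),round(v),cast(c,(u,v),z)[0].round(4),P[:,:2].round(4).tolist())
```

```text
40.5167 [-0.4  0.3 -0.6]
blue 308 149 [ 0.5608 -0.0072  0.047 ] [[0.545, 0.0062], [0.5811, -0.0105], [0.5765, -0.0203], [0.5403, -0.0038]]
blue 333 95 [ 0.6243 -0.0369  0.047 ] [[0.5933, -0.0152], [0.661, -0.0482], [0.6559, -0.0584], [0.5881, -0.0255]]
blue 243 80 [0.6454 0.0687 0.047 ] [[0.592, 0.1073], [0.7094, 0.0517], [0.6996, 0.0335], [0.5828, 0.088]]
red 287 132 [0.5836 0.013  0.092 ] [[0.5839, 0.0255], [0.5961, 0.0128], [0.5834, 0.0006], [0.571, 0.0132]]
green 289 95 [0.626  0.0164 0.027 ] [[0.5836, 0.0898], [0.7118, 0.0282], [0.6709, -0.053], [0.5423, 0.0056]]
```

View pics/w4v.png

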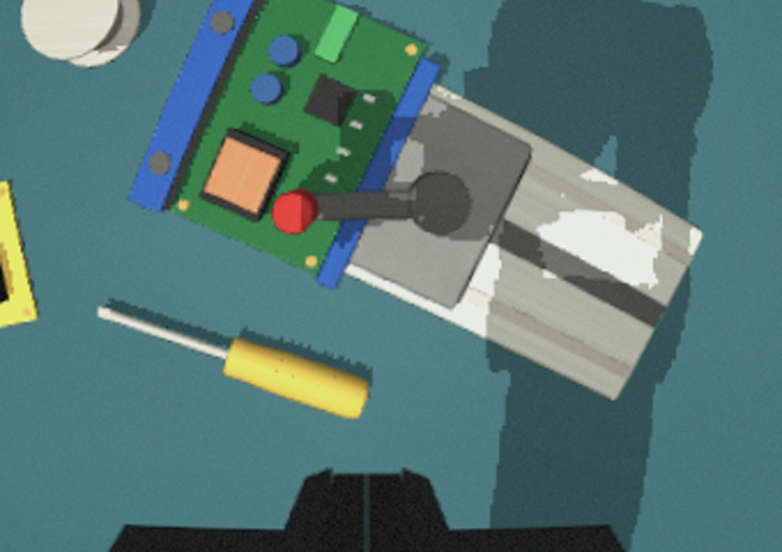

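```bash
python3 -c "
from cell import order;print(order.close_job())"
```

```text
the job is handed in; nothing more can be done
None
```

I slackened the crank with closed fingertips from v ≈ 1.6 to about 0.1. I then pushed the jaw's back until the board met the fixed jaw, and tightened the crank to v ≈ 2.3. The job was handed in at about 40.5 s of the 67 s. It reports no verdict, so what follows is from my own checks.

**Jaw push:** it took 4–6 N to slide the jaw, rising to about 13 N at the last logged step. I pushed 0.8 mm further without a clean force reading at its peak. The force reading there was noisy and inconsistent.

**Crank:** it took about 5 N to turn freely and began to grip near v ≈ 1.9. It reached 17.5 N along the turning direction (21 N in total), about 12 N above friction.

**Last look, with the arm clear:**
- **Jaws:** the sliding jaw had not moved during tightening. The lip-to-lip gap was about 89.4 mm, where 90 mm is expected and camera accuracy is about 2 mm. That alone does not prove play under 1.5 mm, but the force rise at the end of the push supports it.
- **Board:** its skew was under 1° and it sat about 5 mm off the middle line. It looked flat on the ledges, though I did not measure its height.
- **Other objects:** the driver and spool looked unmoved. The last crop did not show the bottle, tray or ring light, but the arm worked clear of them.

The shoe force could not be seen directly. I inferred it from the crank resistance, which was past the 10 N that counts as tight.

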